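Pack the freezer packs into the cold box

TASK

Put the pile of three blue freezer packs into the empty white cold box: hold the pile tilted lengthways, lower one end to the box's floor along an end wall first, then let the other end down. Leave the pile lying flat on the floor of the box and let go.

Things in the scene. Friction and masses are not known exactly. Their poses are not given: they have to be found in the camera images.
- blue_pile_mid (a point): Centre of the blue pile: three rigid dark-blue plastic freezer packs, each 110 x 50 x 15 mm, stacked flat and held together by two black plastic clips 35 mm either side of the middle; one solid piece 45 mm high, about 240 g. The point is half-way up; x runs along the 110 mm length, y along the 50 mm width, z up. Grip it across the width at mid-length. Not the green pile of the same size.
- cold_box_floor (a point): Centre of the grey inner floor of the empty white cold box (fixed), 12 mm above the table; x along its length, y its width, z up. Inside 126 x 66 mm, 49 mm deep; walls 12 mm. Each long wall has a 62 mm wide finger gap in its middle, open above and down to 4 mm over the table, so fingers beside the pile go in with it and can open outward. Not the box already full of light-grey packs.
There are look-alikes about, which are no part of the job. Of the things like the part that bears blue_pile_mid, leave any that is pink or yellow; of the rest the smaller one is meant.

How it is judged:
On the way:
1. The blue pile, tilted lengthways over 6 degrees, has its low end down in the cold box: its centre under 48 mm above the box's floor and within 40 mm of the box's middle sideways (horizontal distance between blue_pile_mid and cold_box_floor below 0.04 m and z of blue_pile_mid in the frame of cold_box_floor below 0.048 m and angle between the x axis of blue_pile_mid and the z axis of cold_box_floor, either way round below 1.466 rad), for 0.1 s.
At the end, for the whole second after the job is handed in: The blue pile lies in the cold box, its centre within 18 mm of the box's middle seen from above, flat within 10 degrees, and no more than 7 mm higher than when it rests on the box's floor (horizontal distance between blue_pile_mid and cold_box_floor below 0.018 m and z of blue_pile_mid in the frame of cold_box_floor below 0.03 m and angle between blue_pile_mid's own z axis and vertical below 0.175 rad); the robot touches nothing.
It also fails if it takes over 48 s, if anything falls off the work surface, if the arm or the gripper's body presses on something with over 40 N, if the wrist force passes 120 N, or if a joint passes its speed limit or range.

ROBOT

A 7-joint arm with a two-finger parallel gripper is mounted at the origin on the work surface. World frame = base frame: x ahead of the robot, y to its left, z up, the work surface at z = 0. Lengths are in m, angles in rad, forces in N, time in s.
With the tool pointing down it reaches from about 0.4 to 0.85 m from the base axis. Payload 10.4 kg.
Tool frame: the origin (TCP) lies at the very end of the fingers, on their centre line; the grasp point (between the pads) lies manip.hold_point_z behind it (manip.hold_point_z is the distance from the TCP to the grasp point, in m); z points along the fingers, y is the direction in which the jaws open and shut (so a half turn about z gives the same grasp; the last joint's range is limited). The gripper opens to 85 mm and grips with 20 to 120 N. Pads are 22 mm wide; open, the fingers measure 114 mm over their backs; the gripper's body (76 mm by 85 mm) begins 54 mm behind the grasp point. The pads swing forward as they close: fully open they stand 13 mm farther back than shut.
Start: joints at [-1.232, 0.332, -0.065, 1.46, 0.022, 1.35, -0.088], TCP at [0.221, 0.585, 0.231] pointing down, gripper open.
Joint ranges: [-2.6, 2.6], [-0.5, 2.12], [-1.47, 1.34], [0.16, 2.42], [-1.27, 4.41], [0.06, 2.06], [-2.6, 2.6]. Speed limits (rad/s): [2.22, 2.22, 2.79, 2.79, 3.14, 3.14, 3.14].

INTERFACE

Orientations are given as a unit quaternion [x, y, z, w].
In Python, from workcell import manip gives the robot as it stands.
- The arm moves only by the tool jog_arm, never from a script. Its arguments are lists of equal length, an entry for each row: "translation": the shift along the world's x, y, z in mm, a list of three; "turn": the turn about the world's z in degrees. In form: {"translation": [[x, y, z], ...], "turn": [turn, ...]}. A call has 1 to 12 rows; each row is the pose to reach, as a shift and turn from the pose measured when the call began; what a row does not reach only later rows make up. A row lasts 1/12 s, in which the tool goes at most 41.7 mm and 7.16 degrees, less where a joint would pass 70% of its speed; a pose out of reach is approached as far as the arm can. A call with a gripper value outside its range is refused whole. "grip" is the finger opening in mm, from 0 to 85.4, set as the call begins (left out, the last holds). The fingers move at their own pace and stop on an object; "grip_force" is the grip in N (left out, the last holds). Time passes only in rows, so rows that repeat a pose let the fingers close. It gives the time, the measured TCP pose, the force and the opening at its end, in the units of the state.
- manip.get_obs(): the state, without advancing time (a new reading comes with each control period).
- manip.camera(name): name is "scene" or "top" or "wrist"; returns a dict with "frame" (384x512x3 uint8, red, green, blue), "mtx" (3x3 intrinsics, pixels), "pose" (4x4, takes a point from camera to world coordinates). Camera axes: x right, y down, z forward; pixel columns grow to the right and rows downward; lengths in m; the calibration is good to about 2 mm. A picture is of the moment at which its call begins. There is no depth.
- manip.hand_in(): hands the job in, once; it reports no verdict.
Trained networks look in a picture, given as the dict that the camera call returned (one of the last four; its "shot" number tells which), for a name from the list of things; names that differ only in an ending like _2 or _b are one class to them, and where a whole thing is asked for, a point or a joint stands for the part that bears it (a point fixed in the world has none). Each returns a list of dicts, best first, with "confidence" (0 to 1); they miss things now and then, are a little off and sometimes report something else, mostly with a low value. They report only what shows in the picture. A call takes as long as a camera call. They do not tell look-alikes from the thing itself.
- manip.outline_of(picture, label): "mask" (384x512 bool, what is visible of it) and "extent" ([left, top, right, bottom] in pixels, round what is visible of it).
- manip.pinpoint(picture, label): "at" ([column, row] in pixels: a listed point, or the origin of a listed thing).
The state is a dict: "clock": time; "joint_pos": joint angles; "joint_velocities": joint speeds; "tau": joint torques, N m; "position": TCP position; "ee_rot": TCP orientation; "ft_force": force on the tool from outside, world axes, zero at the start; "torque": the same for the moment, N m; "grip_width": opening from 0.0 (shut) to 1.0 (fully open).
Only numpy, scipy, OpenCV 4.12 (cv2) and the standard library are available. Lean on these libraries where they do the work, as an engineer would, in place of code of your own. Each camera call takes 0.05 s, during which the arm holds its last target. There are 200 camera calls.

## Working session

There is one attempt and no reset: what is moved stays moved. The work goes in short steps, Python scripts to look and compute and a tool call to move; the robot and the scene stay as the last step left them, time stands still between calls to the robot, and variables do not carry over. Pictures are saved under pics/ and viewed, about 8 in all and at most 12, crops included, and the job is handed in when it is done.

Besides the shell and the picture viewer there is one more tool, called after "Emit:" as name(argument=value, ...) on one line, values as JSON. jog_arm: Moves the arm, as the interface text tells. Its arguments: {"type":"object","properties":{"translation":{"type":"array"},"turn":{"type":"array"},"grip":{"type":"number"},"grip_force":{"type":"number"}},"required":["translation","turn"]}

```bash
mkdir -p pics
cat > h.py <<'E'
import numpy as np, cv2
from workcell import manip
def ray(c,uv,z):
    d=c["pose"][:3,:3]@np.linalg.solve(c["mtx"],[uv[0],uv[1],1.]); o=c["pose"][:3,3]
    return o+d*(z-o[2])/d[2]
def save(c,n,box=None,s=1):
    f=c["frame"]; 
    if box: f=f[box[1]:box[3],box[0]:box[2]]
    cv2.imwrite("pics/"+n,cv2.resize(f[:,:,::-1],None,fx=s,fy=s,interpolation=cv2.INTER_CUBIC))
E
python3 - <<'E'
from h import *
o=manip.get_obs(); print(o["position"],o["ee_rot"],o["grip_width"],manip.hold_point_z)
ims=[]
for n in ["top","scene"]:
    c=manip.camera(n)
    for l,z in [("blue_pile_mid",.0225),("cold_box_floor",.012)]:
        for p in manip.pinpoint(c,l): print(n,l,np.round(p["at"],1),round(p["confidence"],2),ray(c,p["at"],z).round(3))
        for p in manip.outline_of(c,l): print(n,l,"ext",p["extent"],round(p["confidence"],2))
    save(c,n+"0.png",s=1.5)
    print(c["pose"].round(2).tolist())
E
```

```text
[0.221087   0.58419424 0.2305009 ] [ 1.79901062e-01  9.83684454e-01 -6.99914844e-04 -1.15320515e-04] 1.0020133242375133 0.0187
top blue_pile_mid [284.2 244.2] 0.95 [ 0.33  -0.094  0.022]
top blue_pile_mid [354.1 189.8] 0.91 [ 0.492 -0.315  0.022]
top blue_pile_mid [374.3 140.3] 0.79 [ 0.646 -0.386  0.022]
top blue_pile_mid [358.9 245.3] 0.63 [ 0.321 -0.322  0.022]
top blue_pile_mid ext [263.1, 220.7, 313.3, 269.8] 0.92
top blue_pile_mid ext [332.2, 221.6, 392.6, 270.7] 0.84
top blue_pile_mid ext [360.9, 116.7, 390.9, 161.4] 0.84
top blue_pile_mid ext [342.2, 168.9, 367.1, 208.4] 0.73
top cold_box_floor [215.7 169.9] 0.71 [0.566 0.113 0.012]
top cold_box_floor ext [201.6, 147.9, 232.5, 198.7] 0.84
[[-0.02, -1.0, 0.09, 0.39], [-1.0, 0.02, 0.0, -0.01], [-0.0, -0.09, -1.0, 1.18], [0.0, 0.0, 0.0, 1.0]]
scene blue_pile_mid [150.1 149.5] 0.94 [ 0.649 -0.396  0.022]
scene blue_pile_mid [302.9 164.9] 0.91 [ 0.328 -0.095  0.022]
scene blue_pile_mid [257.1 125.3] 0.88 [ 0.322 -0.337  0.022]
scene blue_pile_mid [211.2 147.2] 0.85 [ 0.497 -0.31   0.022]
scene blue_pile_mid ext [271.3, 145.2, 329.0, 177.4] 0.92
scene blue_pile_mid ext [128.8, 140.2, 171.7, 166.4] 0.64
scene blue_pile_mid ext [190.9, 130.4, 230.4, 162.0] 0.58
scene blue_pile_mid ext [238.7, 105.7, 269.6, 150.6] 0.55
scene cold_box_floor [274.2 245. ] 0.83 [0.561 0.108 0.012]
scene cold_box_floor ext [238.2, 211.0, 313.6, 272.2] 0.55
[[-0.84, 0.34, -0.42, 1.02], [0.54, 0.52, -0.66, 0.77], [-0.0, -0.78, -0.62, 0.83], [0.0, 0.0, 0.0, 1.0]]
```

View pics/top0.png

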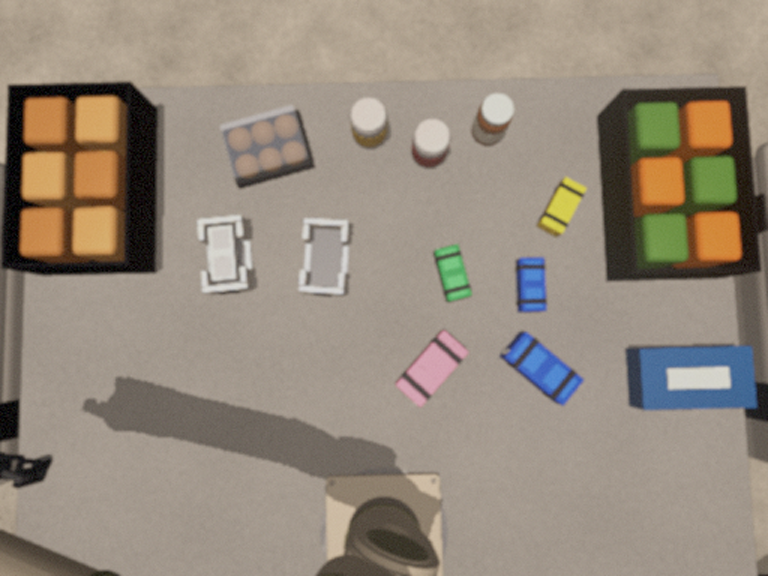

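View pics/scene0.png

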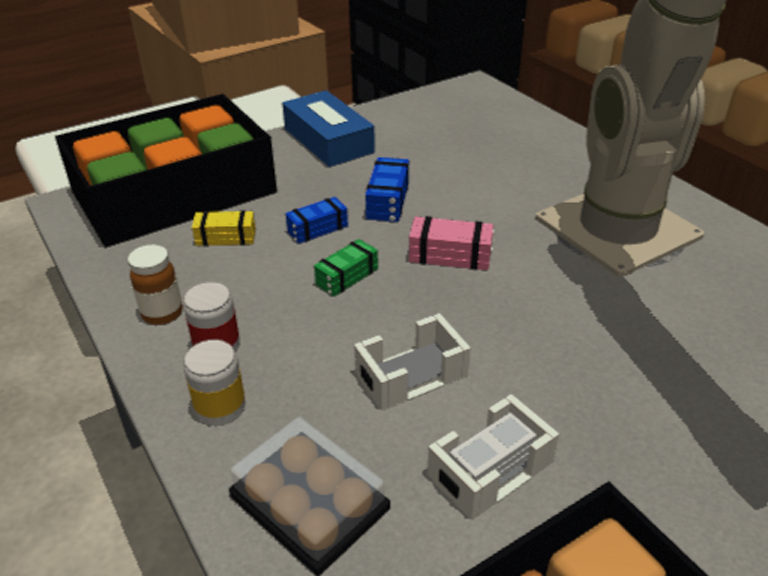

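Run:
```python
from h import *
c=manip.camera("top")
save(c,"crop1.png",(190,100,400,280),3.5)
for l,z in [("blue_pile_mid",.0225),("cold_box_floor",.03)]:
    for p in manip.outline_of(c,l):
        pts=np.argwhere(p["mask"])[:,::-1].astype(np.float64)
        w=np.array([ray(c,q,z)[:2] for q in pts]).astype(np.float32)
        print(l,cv2.minAreaRect(w*1000))
```

```text
blue_pile_mid ((319.5408630371094, -327.62518310546875), (164.86349487304688, 81.8299331665039), 47.1087760925293)
blue_pile_mid ((493.19097900390625, -314.8730773925781), (59.468570709228516, 109.75582122802734), 89.72954559326172)
blue_pile_mid ((654.3525390625, -386.1884765625), (58.73693084716797, 126.10530853271484), 59.5058479309082)
blue_pile_mid ((327.1844177246094, -104.11029052734375), (77.18718719482422, 155.1741943359375), 46.72003173828125)
cold_box_floor ((560.5411987304688, 109.52587127685547), (99.57586669921875, 161.66232299804688), 84.35958099365234)
```

View pics/crop1.png

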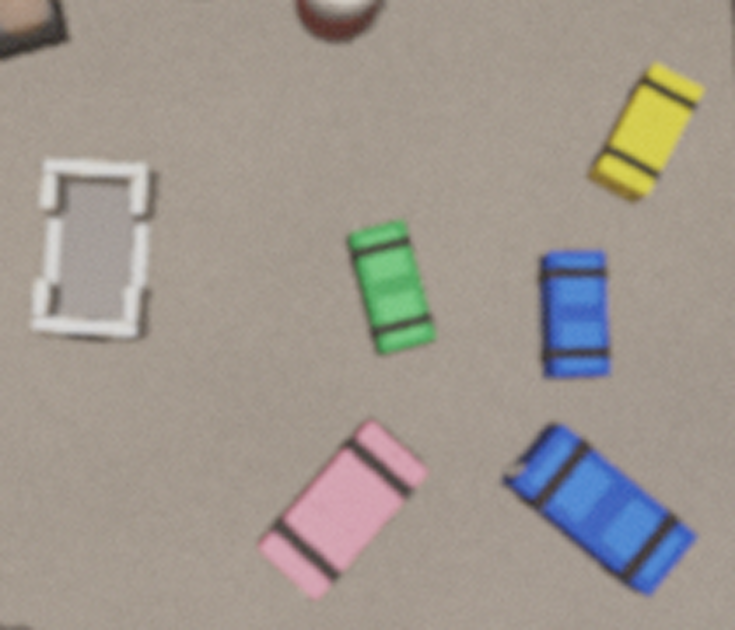

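Emit:
jog_arm(translation=[[40,-30,0],[80,-65,0],[120,-100,0],[160,-135,0],[200,-170,0],[240,-200,0],[270,-240,0],[270,-280,0],[270,-320,0],[270,-360,0],[270,-400,0],[270,-440,0]], turn=[2,4,6,8,10,12,14,16,18,20,22,22])

```text
clock: 1.65
position: [0.4887, 0.1918, 0.2314]
ee_rot: [-0.012, 1.0, 0.0, 0.0]
ft_force: [0.8, -0.6, -0.5]
grip_width: 1.003
```

Candidates at top pixels: small blue (354,190), large blue (359,245), yellow (374,140), pink (284,244) and green. Yellow and pink are excluded, and green is not the colour. Of the two blues the smaller one (354,190), measuring about 110 x 55 mm, fits. The empty box with the grey floor is at (216,170).

Emit:
jog_arm(translation=[[0,-40,0],[0,-80,0],[0,-120,0],[0,-160,0],[0,-200,0],[0,-240,0],[0,-280,0],[0,-320,0],[0,-360,0],[0,-400,0],[0,-440,0],[0,-475,0]], turn=[0,0,0,0,0,-1,-1,-1,-1,-1,-1,-1])

```text
clock: 2.65
position: [0.4881, -0.2859, 0.2318]
ee_rot: [-0.003, 1.0, -0.0, 0.001]
ft_force: [0.8, 1.3, -0.2]
grip_width: 0.999
```

Emit:
jog_arm(translation=[[0,-30,-20],[0,-45,-40],[0,-45,-40]], turn=[0,0,0])

```text
clock: 2.9
position: [0.4852, -0.3341, 0.1882]
ee_rot: [-0.0, 1.0, -0.0, -0.002]
ft_force: [-0.8, 0.1, -1.5]
grip_width: 1.0
```

```bash
cat > m.py <<'E'
from h import *
import sys
c=manip.camera("wrist"); o=manip.get_obs(); print(o["position"].round(4),o["ee_rot"].round(4),o["ft_force"].round(1),o["grip_width"])
save(c,sys.argv[1],s=1.2)
for l,z,z2 in [("blue_pile_mid",.0225,.045),("cold_box_floor",.012,.061)]:
    for p in manip.pinpoint(c,l): print(l,np.round(p["at"],1),round(p["confidence"],2),ray(c,p["at"],z).round(4))
    for p in manip.outline_of(c,l):
        pts=np.argwhere(p["mask"])[:,::-1].astype(float)
        w=np.array([ray(c,q,z2)[:2] for q in pts]).astype(np.float32)
        print(l,p["extent"],round(p["confidence"],2),cv2.minAreaRect(w*1000))
E
python3 m.py w1.png
```

```text
[ 0.4864 -0.3322  0.1899] [-0.0012  1.      0.     -0.0013] [-0.1  0.9 -0.1] 1.0001733965854243
blue_pile_mid [208.3 325. ] 0.93 [ 0.6554 -0.3854  0.0225]
blue_pile_mid [277.9 178.8] 0.8 [ 0.4931 -0.3137  0.0225]
blue_pile_mid [226.1, 0.0, 374.7, 72.9] 0.71 ((373.16680908203125, -299.42864990234375), (50.66211700439453, 110.27720642089844), 0.06274274736642838)
blue_pile_mid [161.7, 266.2, 256.5, 370.6] 0.7 ((641.5560302734375, -379.8656005859375), (58.473079681396484, 129.5662078857422), 59.62177276611328)
blue_pile_mid [437.7, 0.6, 512.0, 82.9] 0.69 ((377.99688720703125, -164.3187255859375), (65.57117462158203, 56.652130126953125), 11.981010437011719)
blue_pile_mid [250.6, 119.0, 312.5, 243.3] 0.6 ((492.141357421875, -312.69915771484375), (51.62825012207031, 112.264404296875), 89.78427124023438)
```

View pics/w1.png

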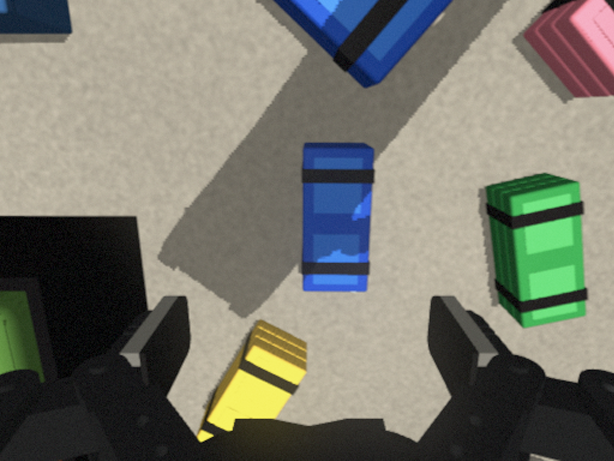

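Small blue pile at wrist (278,179), world (0.492,-0.313), aligned with x. Descending over it.

Emit:
jog_arm(translation=[[6,19,0],[6,19,-30],[6,19,-65],[6,19,-100],[6,19,-130],[6,19,-160],[6,19,-180],[6,19,-184],[6,19,-184]], turn=[0,0,0,0,0,0,0,0,0])

```text
clock: 3.9
position: [0.4953, -0.3098, 0.0087]
ee_rot: [-0.005, 1.0, 0.0, 0.001]
ft_force: [0.9, -0.3, 0.1]
grip_width: 0.999
```

Emit:
jog_arm(translation=[[0,0,0],[0,0,0],[0,0,0],[0,0,0],[0,0,0],[0,0,0],[0,0,0],[0,0,0]], turn=[0,0,0,0,0,0,0,0], grip=30, grip_force=25)

```text
clock: 4.57
position: [0.4965, -0.3103, 0.0105]
ee_rot: [-0.005, 1.0, -0.0, 0.002]
ft_force: [-0.2, 1.2, 6.3]
grip_width: 0.582
```

Emit:
jog_arm(translation=[[0,0,30],[0,0,70],[0,0,110],[0,0,140],[5,40,140],[10,80,140],[15,120,140],[20,160,140],[25,200,140],[30,240,140],[35,280,140],[40,320,140]], turn=[0,0,0,0,0,0,-1,-2,-3,-4,-5,-5])

```text
clock: 5.57
position: [0.5365, 0.0116, 0.1515]
ee_rot: [0.04, 0.999, 0.0, 0.003]
ft_force: [1.8, 0.7, -1.6]
grip_width: 0.584
```

Emit:
jog_arm(translation=[[0,40,0],[0,80,0],[0,100,0],[0,100,0]], turn=[0,0,0,0])

```text
clock: 5.9
position: [0.5358, 0.1181, 0.1519]
ee_rot: [0.036, 0.999, 0.001, 0.003]
ft_force: [-0.4, 0.2, -1.9]
grip_width: 0.584
```

```bash
python3 m.py w2.png
python3 - <<'E'
from h import *
for n in ["top","scene"]:
    c=manip.camera(n)
    for p in manip.pinpoint(c,"cold_box_floor"): print(n,np.round(p["at"],1),round(p["confidence"],2),ray(c,p["at"],.012).round(4))
E
```

```text
[0.5362 0.1146 0.1519] [3.730e-02 9.993e-01 4.000e-04 3.200e-03] [-0.1 -1.4 -2.4] 0.5846590377504919
blue_pile_mid [255.2 257.8] 0.87 [0.6083 0.1126 0.0225]
cold_box_floor [183.5, 115.5, 308.7, 140.1] 0.74 ((483.6842041015625, 113.81624603271484), (13.430024147033691, 85.25211334228516), 2.412684440612793)
top [215.4 171.7] 0.77 [0.5605 0.1145 0.012 ]
scene [274.6 246.6] 0.76 [0.5626 0.1123 0.012 ]
```

View pics/w2.png

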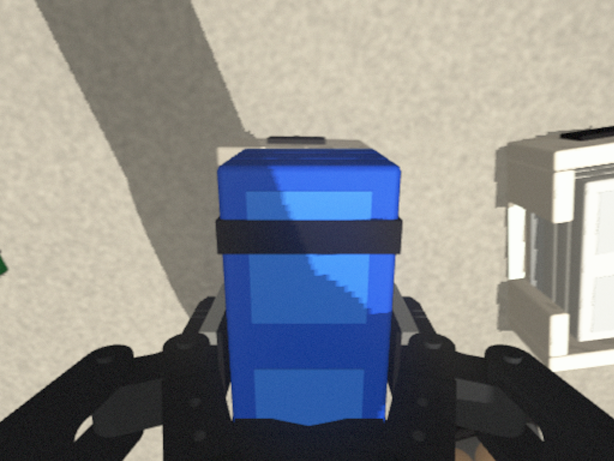

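The pile is held level (wrist image 185–335 px wide), but it hides most of the box, with only the near end wall showing at about row 120. Stepping aside for one clear look at the box.

Emit:
jog_arm(translation=[[20,-35,10],[40,-75,20],[50,-110,30],[50,-110,30],[50,-110,30]], turn=[0,0,0,0,0])

```text
clock: 6.77
position: [0.5873, -0.0033, 0.1823]
ee_rot: [0.044, 0.999, -0.001, 0.004]
ft_force: [0.4, 1.4, -2.2]
grip_width: 0.581
```

```bash
python3 m.py w3.png
```

```text
[ 0.5867 -0.0007  0.1817] [ 0.0419  0.9991 -0.      0.0032] [-0.   1.  -1.8] 0.5897766508863945
blue_pile_mid [256.7 258.1] 0.83 [ 0.6767 -0.0106  0.0225]
blue_pile_mid [179.3, 125.6, 336.3, 354.7] 0.9 ((657.9366455078125, -8.165306091308594), (133.8571319580078, 229.7294921875), 85.05422973632812)
cold_box_floor [374.8 126.9] 0.97 [0.5588 0.1077 0.012 ]
cold_box_floor [328.3, 28.3, 476.1, 226.4] 0.8 ((559.0640258789062, 103.4405517578125), (101.20712280273438, 148.5341339111328), 85.04017639160156)
```

View pics/w3.png

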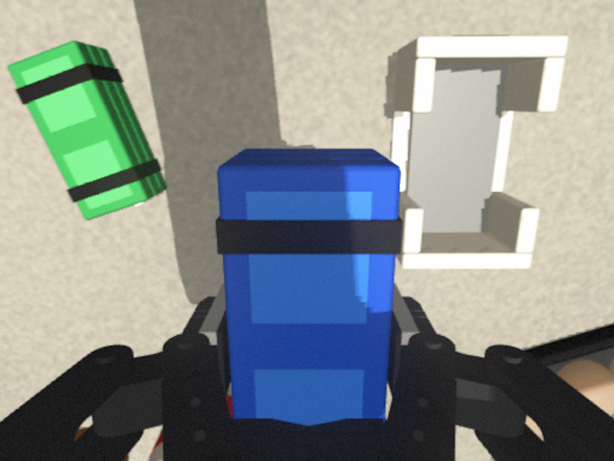

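Empty box clearly seen: rim outer corners (in the 1.2x view) at (418,38), (567,38), (529,268), (402,268).

Run:
```python
from h import *
c=manip.camera("wrist")
P=np.array([ray(c,(u/1.2,v/1.2),.061)[:2] for u,v in [(418,38),(567,38),(529,268),(402,268)]])*1000
print(P.round(1),P.mean(0),np.linalg.norm(np.diff(P,axis=0),axis=1))
m=(P[2]+P[3]-P[0]-P[1]); print(np.degrees(np.arctan2(m[1],m[0])))
# held pile top near edge px: corners at clip front edge z= top
o=manip.get_obs();print(o["position"])
R=c["pose"];print(R.round(3).tolist())
K=c["mtx"]
# project model pile held level, yaw -4.8, centre offset dx along tool from TCP, zc
a=np.radians(-4.8)
for dx in(-.008,-.004,0):
  for zc in (.0115,.0155):
    q=[]
    for lx,ly,lz in [(-.055,-.025,.0225),(-.055,.025,.0225),(-.055,-.025,-.0225)]:
        w=o["position"]+[np.cos(a)*(lx+dx)-np.sin(a)*ly,np.sin(a)*(lx+dx)+np.cos(a)*ly,lz+zc]
        p=K@(R[:3,:3].T@(w-R[:3,3])); q.append((p[:2]/p[2]*1.2).round(0).tolist())
    print(dx,zc,q)
```

```text
[[481.   76.3]
 [487.9 163.9]
 [633.8 153.1]
 [626.8  65.1]] [557.36980844 114.59966636] [ 87.93032377 146.30095294  88.22701624]
-4.299675689247751
[0.58629789 0.00200675 0.18128762]
[[0.078, 0.954, 0.289, 0.513], [0.997, -0.075, -0.022, 0.009], [0.0, 0.29, -0.957, 0.323], [0.0, 0.0, 0.0, 1.0]]
-0.008 0.0115 [[209.0, 146.0], [402.0, 147.0], [238.0, 134.0]]
-0.008 0.0155 [[206.0, 147.0], [405.0, 149.0], [236.0, 134.0]]
-0.004 0.0115 [[210.0, 161.0], [400.0, 162.0], [239.0, 145.0]]
-0.004 0.0155 [[207.0, 163.0], [404.0, 164.0], [237.0, 146.0]]
0 0.0115 [[211.0, 176.0], [399.0, 177.0], [239.0, 156.0]]
0 0.0155 [[208.0, 179.0], [403.0, 180.0], [237.0, 157.0]]
```

Emit:
jog_arm(translation=[[0,40,0],[-5,80,0],[-10,110,-20],[-10,110,-55],[-10,110,-85],[-10,110,-96],[-10,110,-96],[-10,110,-96]], turn=[0,0,0,0,0,0,0,0])

```text
clock: 7.73
position: [0.5766, 0.1118, 0.086]
ee_rot: [0.04, 0.999, 0.0, 0.003]
ft_force: [-0.3, 0.2, -1.0]
grip_width: 0.583
```

```bash
python3 m.py w4.png;python3 - <<'E'
from h import *
print(manip.get_obs()["position"])
c=manip.camera("scene");save(c,"s4.png",(200,150,380,290),4)
E
```

```text
[0.5773 0.1119 0.087 ] [3.980e-02 9.992e-01 4.000e-04 3.800e-03] [ 0.4  0.9 -0.7] 0.582536393962863
blue_pile_mid [255.8 257.5] 0.89 [0.6132 0.1091 0.0225]
blue_pile_mid [181.1, 123.1, 334.6, 355.5] 0.74 ((597.1996459960938, 111.3740234375), (87.8351821899414, 150.0880126953125), 85.48930358886719)
cold_box_floor [155.1, 44.4, 348.8, 251.4] 0.75 ((535.4927368164062, 111.93193054199219), (89.05464935302734, 101.29118347167969), 85.49053955078125)
[0.57728863 0.1120214  0.08690836]
```

View pics/s4.png

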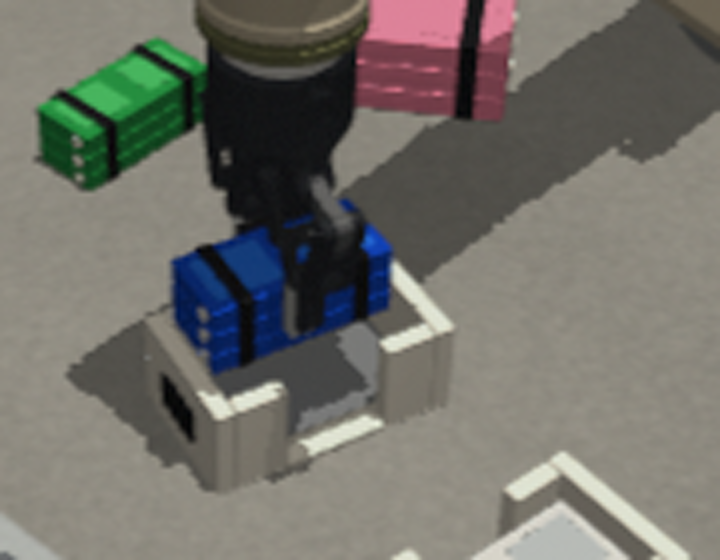

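The pile hangs over the box with its +x end above the +x end wall (image about (215,385)). Pressing it on that rim to pivot it in the grip.

Emit:
jog_arm(translation=[[0,0,-8],[0,0,-15],[0,0,-18],[0,0,-20],[0,0,-20]], turn=[0,0,0,0,0])

```text
clock: 8.45
position: [0.5764, 0.1122, 0.0661]
ee_rot: [0.04, 0.999, 0.001, 0.003]
ft_force: [-2.0, 0.1, 1.3]
grip_width: 0.582
```

Emit:
jog_arm(translation=[[0,0,-3],[0,0,-6],[0,0,-9],[0,0,-9]], turn=[0,0,0,0])

```text
clock: 8.78
position: [0.5752, 0.1126, 0.0564]
ee_rot: [0.039, 0.999, 0.001, 0.002]
ft_force: [-5.0, 0.6, 5.1]
grip_width: 0.581
```

Run:
```python
from h import *
c=manip.camera("scene");save(c,"s5.png",(220,180,340,280),5)
o=manip.get_obs();print(o["position"],o["ft_force"])
```

```text
[0.57538533 0.11253927 0.05650193] [-4.15224025  0.57173604  2.75394487]
```

View pics/s5.png

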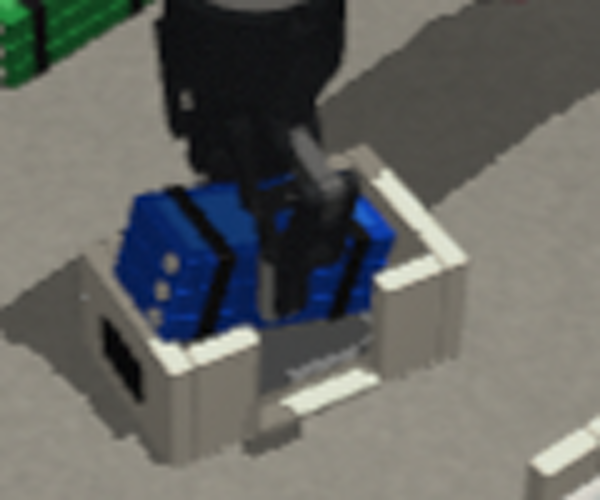

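Pile is now tilted about 15°, +x end high on the rim (image (150,300)), -x end down inside. Lifting it off the rim, centring, and lowering the low end along the -x wall.

Emit:
jog_arm(translation=[[0,0,10],[0,0,16],[-8,0,16],[-16,1,16],[-16,1,16],[-16,1,10],[-16,1,4],[-16,1,-1],[-16,1,-1]], turn=[0,0,0,0,0,0,0,0,0])

```text
clock: 9.58
position: [0.5585, 0.1133, 0.0538]
ee_rot: [0.039, 0.999, 0.0, 0.001]
ft_force: [-0.7, -1.0, -1.6]
grip_width: 0.581
```

Run:
```python
from h import *
c=manip.camera("scene");a=c["frame"][180:280,220:340]
c=manip.camera("wrist");b=c["frame"]
a=cv2.resize(a,None,fx=3.2,fy=3.2,interpolation=cv2.INTER_CUBIC);b=cv2.resize(b,(int(512*320/384),320))
cv2.imwrite("pics/s6.png",np.hstack([a,b])[:,:,::-1])
o=manip.get_obs();print(o["position"],o["ft_force"])
```

```text
[0.55917247 0.11334233 0.05490398] [-0.27255053 -0.54379259 -1.2441868 ]
```

View pics/s6.png

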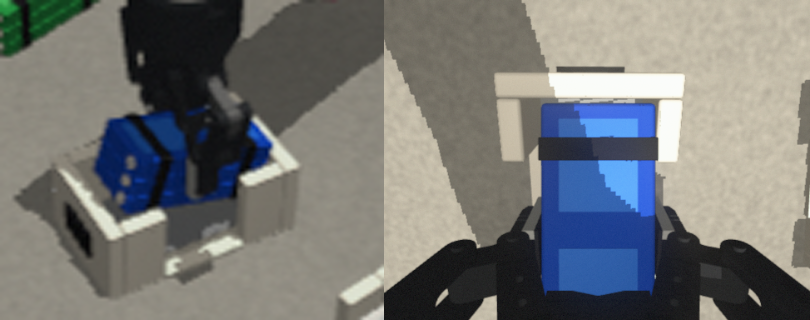

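Tilt is held and both ends clear the walls (wrist view: pile 541–657 between arms 497–684). Lowering the low end to the floor.

Emit:
jog_arm(translation=[[0,0,-5],[0,0,-10],[0,0,-14],[0,0,-17],[0,0,-19],[0,0,-19],[0,0,-19]], turn=[0,0,0,0,0,0,0])

```text
clock: 10.27
position: [0.5592, 0.1133, 0.0359]
ee_rot: [0.039, 0.999, 0.0, 0.001]
ft_force: [-0.4, -0.3, -1.5]
grip_width: 0.577
```

Emit:
jog_arm(translation=[[0,0,-2],[0,0,-4],[0,0,-6],[0,0,-8],[0,0,-8]], turn=[0,0,0,0,0])

```text
clock: 10.68
position: [0.5622, 0.1134, 0.0298]
ee_rot: [0.04, 0.999, 0.001, 0.004]
ft_force: [4.6, -0.8, 7.1]
grip_width: 0.58
```

Run:
```python
from h import *
c=manip.camera("scene");a=c["frame"][180:280,220:340]
c=manip.camera("wrist");b=c["frame"]
a=cv2.resize(a,None,fx=3.2,fy=3.2,interpolation=cv2.INTER_CUBIC);b=cv2.resize(b,(int(512*320/384),320))
cv2.imwrite("pics/s7.png",np.hstack([a,b])[:,:,::-1])
o=manip.get_obs();print(o["position"],o["ft_force"])
```

```text
[0.56188015 0.11347975 0.02980262] [ 4.39012335 -1.22913964  8.43386628]
```

View pics/s7.png

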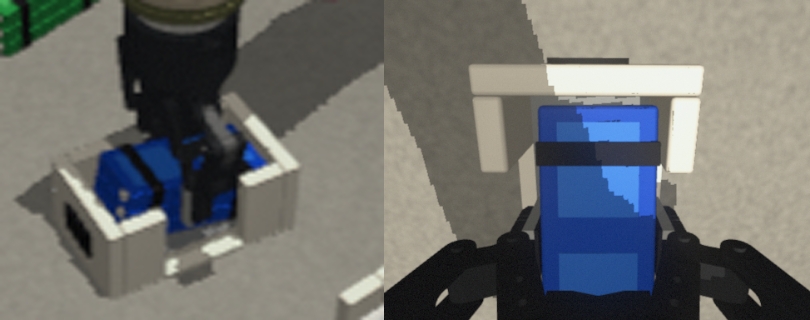

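Low end is on the floor (8 N), still tilted. Letting the other end down.

Emit:
jog_arm(translation=[[0,0,-2],[0,0,-4],[0,0,-6],[0,0,-8],[0,0,-8],[0,0,-8]], turn=[0,0,0,0,0,0])

```text
clock: 11.28
position: [0.5638, 0.1136, 0.023]
ee_rot: [0.04, 0.999, 0.002, 0.006]
ft_force: [3.1, -0.5, 5.9]
grip_width: 0.581
```

Emit:
jog_arm(translation=[[0,0,0],[0,0,0],[0,0,0],[0,0,0],[0,0,0],[0,0,0]], turn=[0,0,0,0,0,0], grip=64)

```text
clock: 11.78
position: [0.5636, 0.1137, 0.0229]
ee_rot: [0.04, 0.999, 0.001, 0.006]
ft_force: [0.5, -0.3, 0.1]
grip_width: 0.748
```

Emit:
jog_arm(translation=[[0,0,10],[0,0,30],[0,0,60],[0,0,95],[0,0,130],[0,-20,150],[0,-50,150],[0,-80,150],[0,-110,150],[0,-110,150]], turn=[0,0,0,0,0,0,0,0,0,0])

```text
clock: 12.62
position: [0.5634, -0.0037, 0.1742]
ee_rot: [0.044, 0.999, 0.0, 0.007]
ft_force: [0.9, -1.2, -0.1]
grip_width: 0.748
```

Run:
```python
from h import *
c=manip.camera("scene");a=c["frame"][180:280,220:340]
for p in manip.pinpoint(c,"blue_pile_mid"): print("scene",np.round(p["at"],1),ray(c,p["at"],.0345).round(4))
c=manip.camera("wrist");b=c["frame"]
for p in manip.pinpoint(c,"blue_pile_mid"): print("wrist",np.round(p["at"],1),ray(c,p["at"],.0345).round(4))
a=cv2.resize(a,None,fx=3.2,fy=3.2,interpolation=cv2.INTER_CUBIC);b=cv2.resize(b,(int(512*320/384),320))
cv2.imwrite("pics/s8.png",np.hstack([a,b])[:,:,::-1])
o=manip.get_obs();print(o["position"],o["ft_force"],o["grip_width"])
```

```text
scene [150.7 149.2] [ 0.6529 -0.3788  0.0345]
scene [256.2 125.5] [ 0.3351 -0.3215  0.0345]
scene [274.8 238.6] [0.5608 0.1098 0.0345]
scene [297.5 162.9] [ 0.3449 -0.0973  0.0345]
wrist [386.6 158.6] [0.5583 0.1138 0.0345]
[0.56362273 0.00462412 0.17322579] [ 0.09237905  0.72701978 -0.15711474] 0.7463736700730377
```

View pics/s8.png

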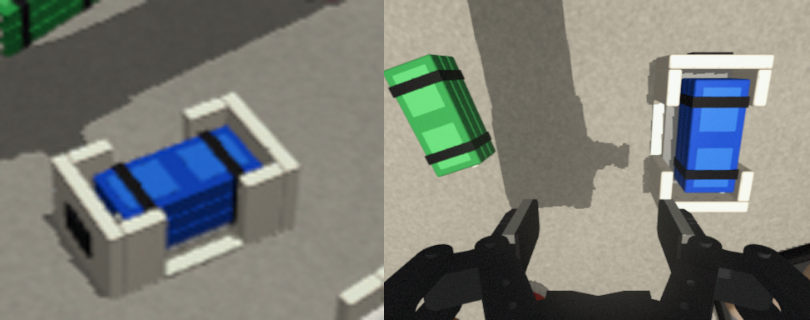

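The pile lies flat below the rim, centred in the box (measured (0.558,0.114) against box centre (0.559,0.1135)), and the arm is clear.

```bash
python3 -c "
from workcell import manip
print(manip.hand_in())"
```

```text
the job is handed in; nothing more can be done
None
```

I put the small blue pile in the empty cold box, lying flat with the gripper clear, and handed the job in at about 13 s of the 48 s allowed. There is no verdict from the hand-in.

- **How it went in:** I gripped the pile across its width at 25 N. The arm can only turn about the vertical, so I tilted the pile by pressing its +x end on the box's end-wall rim until it pivoted in the fingers. I then lowered the -x end to the floor, pressed the other end down, opened the fingers and withdrew.
- **Tilt:** about 15°, worked out from how far the arm pressed down and from the pictures. I did not measure the pile's angle directly.
- **Final position:** the wrist camera put the pile's centre at (0.558, 0.114) m. The box centre, averaged from several readings, is (0.559, 0.1135) m. The scene camera put the pile at (0.561, 0.110) m, a few mm off and well within the 18 mm allowed.
- **Flatness:** judged from the last picture, where the pile lies level and below the rim.
- **Forces:** the wrist force readings I took stayed under 10 N in each axis, and near zero at the last check.

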